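Load the paint tin into the tin shaker along its guide fence and start it

ROBOT

A 6-joint arm with a two-finger parallel gripper is mounted at the origin on the work surface. World frame = base frame: x ahead of the robot, y to its left, z up, the work surface at z = 0. Lengths are in mm, angles in degrees, forces in N, time in s.
With the tool pointing down it reaches from about 300 to 875 mm from the base axis. Payload 6.4 kg.
Tool frame: the origin (TCP) lies midway between the tips of the shut fingers; the grasp point (between the pads) lies 19 mm behind it (manip.grip_point_offset is the distance from the TCP to the grasp point, in mm); z points along the fingers, y is the direction in which the jaws open and shut (so a half turn about z gives the same grasp; the last joint's range is limited). The gripper opens to 88 mm and grips with 3 to 60 N. Pads are 18 mm wide; open, the fingers measure 123 mm over their backs; the gripper's body (75 mm by 187 mm) begins 45 mm behind the grasp point.
Start: joints at [-77.997, 10.359, 92.074, -0, 77.567, -11.82], TCP at [232.272, -526.014, 238.714] pointing down, gripper open.
Joint ranges: [-171.53, 171.53], [-51.25, 118.39], [17.06, 147.69], [-65.23, 245.23], [0, 150.52], [-178.68, 178.68]. Speed limits (degrees/s): [147.25, 147.25, 172.46, 180, 180, 180].

INTERFACE

Orientations are given as [roll, pitch, yaw] about the fixed x, y, z axes, in that order (R = Rz(yaw) Ry(pitch) Rx(roll)).
In Python, from workcell import manip gives the robot as it stands.
- The arm moves only by the tool move_arm, never from a script. Its argument "increments" is one flat list of numbers, 6 for each row, row after row: the shift along the tool's x, y, z in mm, then the turn, a rotation vector about the tool's x, y, z in degrees. A call has 1 to 5 rows; each row is the pose to reach, as a shift and turn from the pose measured when the call began, along the tool's axes at that moment; what a row does not reach only later rows make up. A row lasts 1/12 s, in which the tool goes at most 41.7 mm and 7.16 degrees, less where a joint would pass 70% of its speed; a pose out of reach is approached as far as the arm can. A call with a gripper value outside its range is refused whole. "fingers" is the finger opening in mm, from 0 to 88.1, set as the call begins (left out, the last holds). The fingers move at their own pace and stop on an object; "newtons" is the grip in N (left out, the last holds). Time passes only in rows, so rows that repeat a pose let the fingers close. It gives the time, the measured TCP pose, the force and the opening at its end, in the units of the state.
- manip.sense(): the state, without advancing time (a new reading comes with each control period).
- manip.grab_frame(name): name is "side" or "top"; returns a dict with "image" (384x512x3 uint8, red, green, blue), "depth" (384x512 float32, mm along the optical axis (not along the pixel's ray), 0 where there is no reading), "fov_y" (degrees; the focal length in pixels is half the picture's height over the tangent of half this angle, whatever the lens; pixels are square), "cx", "cy" (the principal point, pixels), "world_to_cam" (4x4, takes a point from world to camera coordinates). Camera axes: x right, y down, z forward; pixel columns grow to the right and rows downward; lengths in mm; the calibration is good to about 2 mm. A picture is of the moment at which its call begins.
- manip.job_done(): hands the job in, once; it reports no verdict.
Trained networks look in the newest picture that a camera, given by its name, has taken for a name from the list of things; names that differ only in an ending like _2 or _b are one class to them, and where a whole thing is asked for, a point or a joint stands for the part that bears it (a point fixed in the world has none). Each returns a list of dicts, best first, with "confidence" (0 to 1); they miss things now and then, are a little off and sometimes report something else, mostly with a low value. They report only what shows in the picture. A call takes as long as a camera call. They do not tell look-alikes from the thing itself.
- manip.search_frame(target, camera): "centre" ([row, column] in pixels, amid what is visible of it).
- manip.silhouettes(target, camera): "mask" (384x512 bool, what is visible of it) and "centre" ([row, column] in pixels, amid what is visible of it).
The state is a dict: "time": time; "qpos": joint angles; "joint_velocities": joint speeds; "tau": joint torques, N m; "ee_pos": TCP position; "tool_rot": TCP orientation; "wrist_force": force on the tool from outside, world axes, zero at the start; "wrist_torque": the same for the moment, N m; "width": finger opening in mm.
Only numpy, scipy, OpenCV 4.12 (cv2) and the standard library are available. Lean on these libraries where they do the work, as an engineer would, in place of code of your own. Each camera call takes 0.05 s, during which the arm holds its last target.

TASK

Load the shaker: roll the paint tin that lies on its side on the counter gently up to the guide fence so that it lies flush along it, then slide it endways along the fence into the cradle until the sliding end plate is pushed fully home, without lifting the tin or ramming it. Then press the green key fully down, so that the red key pops up; leave the other goods on the counter where they are.

Things in the scene. Friction and masses are not known exactly. Their poses are not given: they have to be found in the camera images.
- shaker: Blue bench shaker with a long aluminium guide fence, fixed to the counter. Origin on the counter, right under the axis line that the tin has when it lies against the fence. Its y axis runs along the fence towards the cradle, x points at the fence, z up. All mm below are in this frame. Fence: face at x=+50, 20 thick, 70 high, from y=-310 to +210.
- cradle (a point): Middle of the cradle's mouth, on the counter, at x=0, y=+55. The cradle is a lane, open above, its floor the counter, between the fence and a blue wall (inner face x=-62, 30 thick, 70 high, y=+55 to +190) with a short flare of the same height before it (from y=+8, out to x=-115).
- key_panel (a point): Middle of the black key panel (x=-35, y=+250, z=122) on the blue motor housing behind the cradle: y=+190 to +400, x=-95 to +135, 120 high; a vent on it (y=+328 to +392) reaches 152. A red and a green key stand on the panel side by side along x, 50 between centres; which is nearer the fence varies.
- tin_center (a point): Centre of the loose paint tin (white with an orange band, steel rims), a closed cylinder 100 mm in diameter and 130 mm long lying on its side, 0.6 to 0.95 kg; too wide to grasp. Its y axis is the tin's axis; it rolls freely, so its x and z axes turn with it. Lying flush on the fence its centre is at x=0, and home at x=0, y=+93, z=50 in the shaker's frame.
- plate (a joint): The sliding end plate of the cradle, travel in m: 0 towards the mouth, 0.030 fully home against its solid stop; starts anywhere up to 0.010. It stays where it is pushed (sliding resistance about 4 N, no spring).
- plate_face (a point): Middle of the black end plate's face that the tin's end touches (plate 94 mm wide, 80 mm high, centre 52 mm above the counter). In the shaker's frame at x=0, y=+128 mm plus the plate's travel.
- key_red_top (a point): Centre of the red (stop) key's top face, 32 x 46 mm (shaker's x by y). Tops are 146 mm above the counter when up, 136 when down. The two keys are interlocked: pressing the one that is up fully down pops the other up. A key takes about 4 to 6 N and goes straight down 10 mm to a solid stop; it stays where it is left, even half-way.
- key_green_top (a point): Centre of the green (start) key's top face, same size; up at the start.
- key_red (a joint): Travel of the red key, m: 0 up, 0.010 fully down (its start).
- key_green (a joint): Travel of the green key, m: 0 up, 0.010 fully down.
- jar: Bystander: upright jar, 68 mm diameter, 100 mm high, between the robot and the shaker. Origin at the centre of its underside.
- carton: Bystander: cardboard carton 90 x 140 x 60 mm, beyond the fence. Origin at the centre of its underside.
- small_tin: Bystander: upright small green tin, 78 mm diameter, 85 mm high, at the robot's right. Origin at the centre of its underside.
- scraper: Bystander: scraper with a wooden handle, 200 mm long, lying flat beyond the fence. Origin under its middle.
Things that resemble listed ones, but are neither listed nor needed, are in the scene too. Of the things that look like the part that bears tin_center, the largest one is meant.

How it is judged (in metres and radians):
On the way, in this order (a step that is already met when the one before it is completed fails the run):
1. the tin lies along the fence (axis line within 5 mm and 4 degrees), still outside the cradle (x of tin_center in the frame of shaker above -0.005 m and y of tin_center in the frame of shaker below -0.02 m and angle between the y axis of tin_center and the y axis of shaker, either way round below 0.07 rad), for 0.2 s.
2. the tin has pushed the end plate fully home, with the red key still down (value of joint plate above 0.0285 m and y of tin_center in the frame of shaker above 0.088 m and value of joint key_red above 0.008 m), for 0.2 s.
3. the green key is down and the red key has popped up (value of joint key_green above 0.008 m and value of joint key_red below 0.002 m), for 0.1 s.
At the end, for the whole second after the job is handed in: The tin lies at rest in the cradle along the fence (within 14 mm of it), its end within about 8 mm of the home end plate (plate travel over 28.5 of 30 mm); the green key is down (over 8 of 10 mm), the red key is up (under 2 mm) (all of step 3 and value of joint plate above 0.0285 m and y of tin_center in the frame of shaker above 0.085 m and x of tin_center in the frame of shaker above -0.014 m and height (world z) of tin_center below 0.056 m and angle between the y axis of tin_center and the y axis of shaker, either way round below 0.12 rad and linear speed of tin below 0.01 m/s); the robot touches nothing.
It fails at once if the tin is lifted off the counter or stood up (height (world z) of tin_center above 0.062 m or angle between tin_center's own y axis and vertical below 1.3 rad).
It fails at once if the tin is rammed into the end plate or fence (over 60 N) (contact force between tin and shaker above 60 N).
It fails at once if a bystander is moved more than 20 mm (distance of any of jar, carton, small_tin, scraper from where it was at the start of the episode above 0.02 m).
It also fails if it takes over 67 s, if anything falls off the work surface, if the arm or the gripper's body presses on something with over 40 N, if the wrist force passes 120 N, or if a joint passes its speed limit or range.

## Working session

There is one attempt and no reset: what is moved stays moved. The work goes in short steps, Python scripts to look and compute and a tool call to move; the robot and the scene stay as the last step left them, time stands still between calls to the robot, and variables do not carry over. Pictures are saved under pics/ and viewed, and the job is handed in when it is done.

Besides the shell and the picture viewer there is one more tool, called after ">>>" by a JSON object that holds its "api" and its "payload", one argument or row to a line. move_arm: Moves the arm, as the interface text tells. Its arguments: {"type":"object","properties":{"increments":{"type":"array"},"fingers":{"type":"number"},"newtons":{"type":"number"}},"required":["increments"]}

```bash
ls; mkdir -p pics; cat > h.py <<'E'
import numpy as np, cv2
from workcell import manip
def cam(n):
    f=manip.grab_frame(n); h=f["image"].shape[0]
    f["f"]=h/2/np.tan(np.radians(f["fov_y"])/2); return f
def pts(f,mask=None):
    d=f["depth"]; r,c=np.nonzero((d>0)&(mask if mask is not None else True)); z=d[r,c]
    P=np.c_[(c-f["cx"])*z/f["f"],(r-f["cy"])*z/f["f"],z]
    M=np.linalg.inv(f["world_to_cam"]); return P@M[:3,:3].T+M[:3,3]
def proj(f,p):
    q=f["world_to_cam"]@np.r_[p,1]; return q[1]*f["f"]/q[2]+f["cy"],q[0]*f["f"]/q[2]+f["cx"]
def save(f,n,box=None):
    im=f["image"][:,:,::-1]
    if box: r0,r1,c0,c1=box; im=cv2.resize(im[r0:r1,c0:c1],None,fx=3,fy=3)
    cv2.imwrite("pics/"+n,im)
E
python3 - <<'E'
from h import *
for n in("side","top"):
    f=cam(n); save(f,n+"0.png"); M=np.linalg.inv(f["world_to_cam"]); print(n,M[:3,3].round(),M[:3,2].round(2))
    for t in["shaker","tin_center","key_green_top","key_red_top","plate_face","jar","carton","small_tin","scraper"]:
        for o in manip.silhouettes(t,n):
            P=pts(f,o["mask"]); print(t,round(o["confidence"],2),np.round(o["centre"]),o["mask"].sum(),np.percentile(P,[2,50,98],axis=0).round().tolist() if len(P) else '')
print(manip.sense())
E
```

```text
pics
side [570. 661. 978.] [ 0.   -0.62 -0.78]
shaker 0.83 [306. 231.] 11126 [[523.0, -142.0, 20.0], [646.0, 326.0, 120.0], [754.0, 430.0, 153.0]]
tin_center 0.83 [164. 301.] 669 [[369.0, -215.0, 8.0], [424.0, -173.0, 61.0], [472.0, -148.0, 74.0]]
tin_center 0.76 [195. 263.] 1475 [[508.0, -117.0, 8.0], [562.0, -23.0, 85.0], [614.0, 19.0, 100.0]]
tin_center 0.75 [231. 321.] 888 [[335.0, 33.0, 5.0], [388.0, 84.0, 64.0], [436.0, 113.0, 75.0]]
key_green_top 0.67 [282. 264.] 231 [[548.0, 264.0, 131.0], [562.0, 288.0, 146.0], [577.0, 305.0, 150.0]]
key_red_top 0.52 [283. 242.] 234 [[597.0, 257.0, 126.0], [611.0, 281.0, 136.0], [626.0, 301.0, 139.0]]
plate_face 0.58 [255. 243.] 535 [[569.0, 156.0, 17.0], [613.0, 167.0, 67.0], [659.0, 182.0, 94.0]]
plate_face 0.51 [276. 326.] 855 [[358.0, 165.0, -1.0], [393.0, 232.0, 79.0], [420.0, 251.0, 102.0]]
jar 0.97 [275. 330.] 780 [[361.0, 193.0, 9.0], [392.0, 234.0, 89.0], [420.0, 251.0, 102.0]]
carton 0.57 [232. 182.] 1620 [[754.0, -4.0, 8.0], [797.0, 80.0, 59.0], [846.0, 132.0, 64.0]]
small_tin 0.95 [122. 310.] 587 [[342.0, -477.0, 0.0], [393.0, -3
[... 1740 characters left out ...]
, 5.0], [872.0, -126.0, 23.0]]
{'time': 1.0, 'qpos': array([-7.79974450e+01,  1.03580333e+01,  9.20736868e+01,  2.21489216e-03,
        7.75665529e+01, -1.18196932e+01]), 'joint_velocities': array([ 0.01698998,  0.0084355 ,  0.014514  ,  0.14050999, -0.05624014,
       -0.17513057]), 'tau': array([ 8.21681242e-04, -4.33835256e+01, -3.42175770e+01,  7.01226387e-02,
        3.07894615e-02,  4.85838058e-06]), 'ee_pos': array([ 232.27920805, -526.02377916,  238.73003916]), 'tool_rot': array([ 1.79997867e+02, -1.76334780e-03,  2.38217714e+01]), 'wrist_force': array([-0.32653877,  0.336828  ,  0.7112555 ]), 'wrist_torque': array([ 0.01810827, -0.00839999,  0.0303689 ]), 'width': 88.12572119707136}
```

View pics/side0.png

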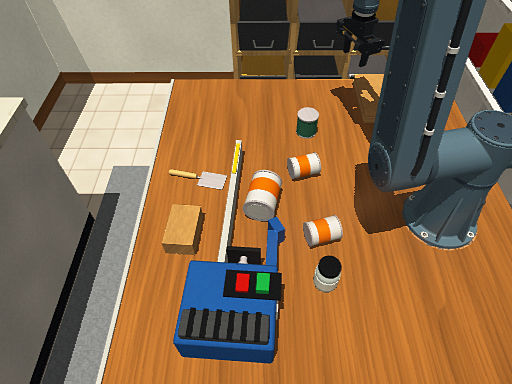

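View pics/top0.png

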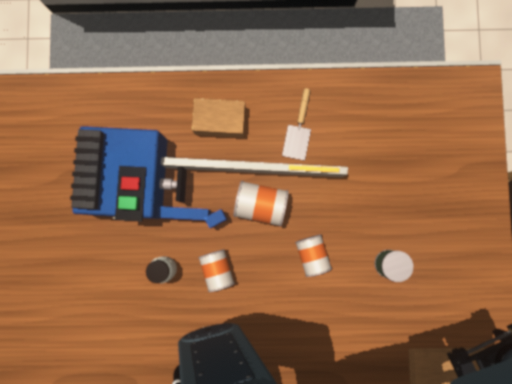

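```bash
python3 - <<'E'
from h import *
f=cam("top"); save(f,"crop_tin.png",(150,320,180,350))
# fence: points with z in 60..75, x>630
P=pts(f)
F=P[(P[:,2]>64)&(P[:,2]<76)&(P[:,0]>630)&(P[:,0]<720)&(P[:,1]>-290)&(P[:,1]<180)]
print(len(F),np.percentile(F,[1,50,99],axis=0).round())
vx,vy,x0,y0=cv2.fitLine(F[:,:2].astype(np.float32),cv2.DIST_HUBER,0,.01,.01).ravel()
print("fence line dir",vx,vy,"ang",np.degrees(np.arctan2(vx,vy)),x0,y0)
u=np.array([vx,vy])*np.sign(vy); n=np.array([u[1],-u[0]])
q=(F[:,:2]-[x0,y0])
print(np.percentile(q@n,[2,5,50,95,98]),np.percentile(q@u,[.5,1,99,99.5])+0)
# tin
o=[o for o in manip.silhouettes("tin_center","top") if o["mask"].sum()>1400][0]
T=pts(f,o["mask"]); 
for lo,hi in((96,110),(90,110),(70,110)):
    S=T[(T[:,2]>lo)&(T[:,2]<hi)]
    (r)=cv2.minAreaRect(S[:,:2].astype(np.float32)); print(lo,len(S),r, S.mean(0))
for a in("side",):
    g=cam(a); save(g,"crop_side.png",(150,320,180,350))
E
```

```text
1259 [[ 636. -283.   65.]
 [ 659.  -41.   71.]
 [ 681.  176.   76.]]
fence line dir 0.069987684 0.99754786 ang 4.01328 658.61017 -43.547493
[-9.35657381 -8.95322587 -0.0125988   9.74813689 10.40841597] [-242.13464882 -240.20997931  220.26725945  222.37410378]Traceback (most recent call last):
  File "<stdin>", line 13, in <module>
IndexError: list index out of range
```

```bash
cat > m.py <<'E'
from h import *
u=np.array([0.07,0.99755]); n=np.array([u[1],-u[0]])
def tin(f,verbose=True,name="t"):
    best=None
    P=pts(f)
    # tin body points above 60mm left of fence in shaker lane
    s=(P[:,:2]-O)@n; t=(P[:,:2]-O)@u
    return P,s,t
F0=np.array([658.61,-43.55])
E
python3 - <<'E'
from m import *
for c in("top","side"):
    f=cam(c); P=pts(f); s=(P[:,:2]-F0)@n; t=(P[:,:2]-F0)@u
    k=(P[:,2]>64)&(P[:,2]<76)&(abs(s)<10); a=t[k]; print(c,"fence s",np.median(s[(P[:,2]>64)&(P[:,2]<76)&(abs(s)<16)]),"t",a.min(),np.percentile(a,.5),a.max())
    k=(P[:,2]>116)&(P[:,2]<123)&(t>100); print("housing s",np.percentile(s[k],[1,99]),"t",np.percentile(t[k],[1,99]))
    for T in("key_green_top","key_red_top"):
        o=manip.silhouettes(T,c)[0]; q=pts(f,o["mask"]); q=q[q[:,2]>133]; print(T,np.median(q,0).round(1),np.percentile((q[:,:2]-F0)@n,[2,98]).mean(),np.percentile((q[:,:2]-F0)@u,[2,98]).mean())
    k=(t>-140)&(t<140)&(s<-15)&(s>-160)&(P[:,2]>75)&(P[:,2]<106)&(P[:,1]<40)
    S=P[k]; print(len(S),cv2.minAreaRect(S[:,:2].astype(np.float32)))
    from scipy.optimize import least_squares
    # cylinder fit: axis z=50, radius 50
    def r(p):
        d=np.array([np.sin(p[1]),np.cos(p[1])]); m=np.array([d[1],-d[0]])
        return np.hypot(S[:,:2]@m-p[0],S[:,2]-50-p[2])-50
    # ... ridge line
    z=least_squares(r,[S[:,0].mean(),0,0],loss="soft_l1"); p=z.x; d=np.array([np.sin(p[1]),np.cos(p[1])]); m=np.array([d[1],-d[0]])
    al=np.percentile(S[:,:2]@d,[.5,99.5]); print("cyl",p[0],np.degrees(p[1]),p[2],"ends",al,"centre",m*p[0]+d*al.mean(),"cost",np.abs(z.fun).mean())
E
```

```text
top fence s 0.12874550266481047 t -243.55174634722462 -241.69841208207995 256.5435285781956
housing s [-151.78884943   73.10479105] t [257.30948497 452.16114852]
key_green_top [561.3 276.8 146.4] -119.38993153481496 314.53729404440855
key_red_top [612.3 276.4 136.6] -69.37531174834353 315.2033457818533
1555 ((558.3610229492188, -54.714141845703125), (131.04141235351562, 86.84687805175781), 78.18417358398438)
cyl 557.7045750098649 12.813160942256152 -1.1275183359920236 ends [  6.37229753 134.94954487] centre [559.48750834 -54.78217574] cost 1.6244614156401938
side fence s 1.0246070368079496 t -1313.6543313039172 -1303.2192179232745 467.5164987374972
housing s [-150.35704813   73.82664983] t [260.71169262 465.05106317]
key_green_top [562.6 285.  145.6] -117.95335119500137 318.57737775849046
key_red_top [613.3 278.8 136.1] -68.34182309675018 317.68580332859665
959 ((560.5484619140625, -52.204551696777344), (136.05877685546875, 86.69416046142578), 77.0739517211914)
cyl 558.3288587416213 12.798222488781915 -2.262181486364895 ends [  7.35480039 139.11340988] centre [560.68055378 -52.26533529] cost 2.025863556502928
```

View pics/crop_tin.png

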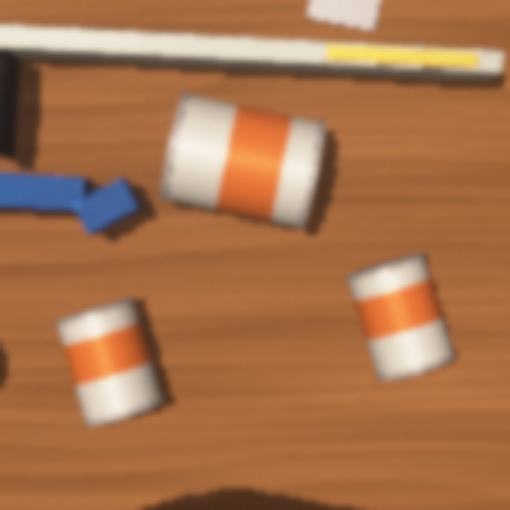

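Look-alikes for the tin in the top view are (205,262), (257,314) and (271,214). The one at (205,262) measures about 131 mm long with its top at z≈100, so it is the largest and the one meant. The other two are about 75 mm high. The crop confirms this: it is the large white and orange tin beside the fence, with its left end angled towards the fence. In the shaker's frame it is at x≈-38, y≈-84, turned about 9°. The green key is the one further from the fence.

>>> {"api": "move_arm", "payload": {
  "increments": [32,-26,0,0,0,5.6,64,-52,0,0,0,11.2,96,-78,0,0,0,16.8,128,-104,0,0,0,22.4,160,-130,0,0,0,27.8],
  "fingers": 88
}}

```text
time: 1.82
ee_pos: [326.5, -340.8, 238.7]
tool_rot: [180.0, -0.0, -4.3]
wrist_force: [0.8, -0.0, -0.9]
width: 88.0
```

```bash
cat >> m.py <<'E'
O=F0-60*n+67*u
from scipy.spatial.transform import Rotation as R
def go(x,y,z,yaw=-4.01):
    s=manip.sense(); p=s["ee_pos"]; Rt=R.from_euler("xyz",s["tool_rot"],degrees=True)
    w=np.r_[O+x*n+y*u,z]; d=Rt.inv().apply(w-p)
    rv=(Rt.inv()*R.from_euler("xyz",[180,0,yaw],degrees=True)).as_rotvec(degrees=True)
    print("t",round(s["time"],2),"now shaker",((p[:2]-O)@n).round(1),((p[:2]-O)@u).round(1),p[2].round(1),"rot",s["tool_rot"].round(2),"F",s["wrist_force"].round(1))
    print("delta",d.round(1),np.linalg.norm(d).round(),"turn",rv.round(2))
def tin():
    f=cam("top"); P=pts(f); s=(P[:,:2]-O)@n; t=(P[:,:2]-O)@u
    k=(t>-260)&(t<170)&(s<40)&(s>-100)&(P[:,2]>78)&(P[:,2]<102); return f,P,s,t,k
E
python3 -c "
from m import *
print(O);go(-125,-84,200)"
```

```text
[603.447    27.48585]
t 1.82 now shaker -250.5 -386.8 238.7 rot [ 1.7999e+02 -2.0000e-02 -4.3000e+00] F [ 0.8 -0.  -0.9]
delta [ 123.9 -303.4   38.7] 330.0 turn [ 0.01 -0.02 -0.29]
```

>>> {"api": "move_arm", "payload": {
  "increments": [15,-38,4,0,0,-0.3,30,-76,8,0,0,-0.3,46,-114,12,0,0,-0.3,61,-152,16,0,0,-0.3,76,-190,20,0,0,-0.3]
}}

```text
time: 2.23
ee_pos: [417.1, -155.2, 219.0]
tool_rot: [180.0, -0.1, -4.0]
wrist_force: [0.8, -0.7, 0.3]
width: 87.9
```

```bash
python3 -c "
from m import *
go(-130,-84,140)"
```

```text
t 2.23 now shaker -173.1 -195.3 219.0 rot [ 1.7996e+02 -7.0000e-02 -4.0200e+00] F [ 0.8 -0.7  0.3]
delta [  43.  -111.3   78.9] 143.0 turn [ 0.04 -0.07 -0.01]
```

>>> {"api": "move_arm", "payload": {
  "increments": [10,-27,18,0,0,0,20,-54,36,0,0,0,30,-81,54,0,0,0,43,-111,79,0,0,0,43,-111,79,0,0,0]
}}

```text
time: 2.65
ee_pos: [466.4, -42.4, 135.6]
tool_rot: [-179.8, 0.3, -3.8]
wrist_force: [-2.3, 0.3, -0.1]
width: 87.6
```

```bash
python3 -c "
from m import *
go(-130,-84,42)
f=cam('side'); save(f,'side1.png',(130,300,180,350))"
```

```text
t 2.65 now shaker -131.8 -79.4 135.6 rot [-179.84    0.28   -3.8 ] F [-2.3  0.3 -0.1]
delta [ 2.3  4.9 93.6] 94.0 turn [-0.16  0.28  0.21]
```

View pics/side1.png

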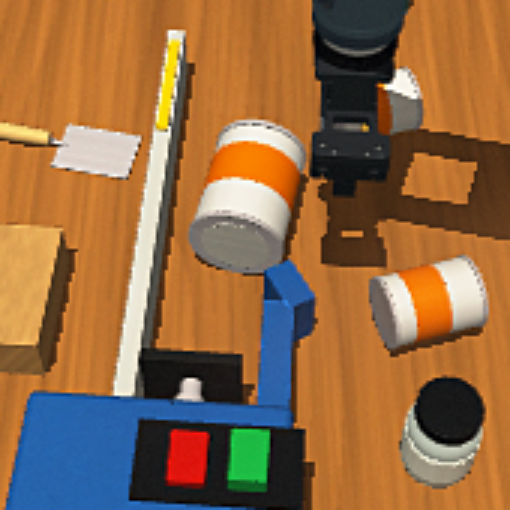

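The crop shows the open gripper at about (350,150), beside the tin at (250,195) and clear of it, with free counter underneath. I'll lower it.

>>> {"api": "move_arm", "payload": {
  "increments": [2,4,30,0,0,0,2,4,60,0,0,0,2,4,85,0,0,0,2,4,93,0,0,0,2,4,93,0,0,0]
}}

```text
time: 3.12
ee_pos: [466.6, -49.1, 43.4]
tool_rot: [-179.9, 0.4, -3.8]
wrist_force: [-0.3, 0.3, -0.6]
width: 87.8
```

```bash
python3 -c "
from m import *
go(-108,-84,42)"
```

```text
t 3.12 now shaker -131.1 -86.0 43.4 rot [-179.9     0.41   -3.82] F [-0.3  0.3 -0.6]
delta [23.1 -1.9  1.2] 23.0 turn [-0.1   0.41  0.19]
```

>>> {"api": "move_arm", "payload": {
  "increments": [4,0,1,0,0,0,8,-1,1,0,0.2,0.1,12,-1,1,0,0.4,0.2,16,-2,1,0,0.4,0.2,20,-2,1,0,0.4,0.2]
}}

```text
time: 3.53
ee_pos: [488.0, -48.6, 43.3]
tool_rot: [-179.9, -0.1, -4.0]
wrist_force: [0.8, 0.1, -0.3]
width: 87.9
```

>>> {"api": "move_arm", "payload": {
  "increments": [2,0,0,0,0,0,4,0,0,0,0,0,6,0,0,0,0,0,8,0,0,0,0,0,10,0,0,0,0,0]
}}

```text
time: 3.95
ee_pos: [498.1, -49.2, 43.2]
tool_rot: [-179.9, -0.1, -4.0]
wrist_force: [0.1, 1.4, 0.4]
width: 87.7
```

>>> {"api": "move_arm", "payload": {
  "increments": [2,0,0,0,0,0,4,0,0,0,0,0,6,0,0,0,0,0,8,0,0,0,0,0,10,0,0,0,0,0]
}}

```text
time: 4.37
ee_pos: [508.3, -50.0, 43.2]
tool_rot: [-179.9, -0.1, -4.0]
wrist_force: [-0.4, 0.3, 0.1]
width: 87.6
```

```bash
python3 -c "
from m import *
go(-59,-84,42)
f=cam('side'); save(f,'side2.png',(130,300,180,350))
go(-59,-84,42)
"
```

```text
t 4.37 now shaker -89.5 -83.9 43.2 rot [-1.7993e+02 -1.0000e-01 -4.0100e+00] F [-0.4  0.3  0.1]
delta [30.5  0.1  1.3] 31.0 turn [-0.07 -0.1   0.  ]
t 4.42 now shaker -89.1 -84.0 43.3 rot [-1.7993e+02 -1.3000e-01 -4.0100e+00] F [ 0.8 -0.7 -0.5]
delta [30.1 -0.   1.4] 30.0 turn [-0.07 -0.13  0.  ]
```

View pics/side2.png

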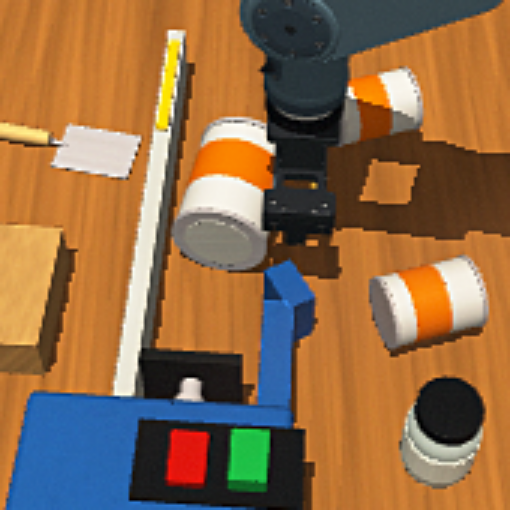

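The tin is rolling towards the fence and its skew is reduced; its near end is at about (225,235). I'll keep pushing slowly.

>>> {"api": "move_arm", "payload": {
  "increments": [2,0,0,0,0,0,4,0,0,0,0,0,6,0,0,0,0,0,8,0,0,0,0,0,10,0,0,0,0,0]
}}

```text
time: 4.83
ee_pos: [518.9, -50.8, 43.4]
tool_rot: [-179.9, -0.1, -4.0]
wrist_force: [-0.7, -0.3, 0.4]
width: 87.9
```

>>> {"api": "move_arm", "payload": {
  "increments": [2,0,0,0,0,0,4,0,0,0,0,0,6,0,0,0,0,0,8,0,0,0,0,0,10,0,0,0,0,0]
}}

```text
time: 5.25
ee_pos: [528.5, -51.6, 43.2]
tool_rot: [-179.9, -0.1, -4.0]
wrist_force: [-4.3, -1.6, 1.9]
width: 88.0
```

>>> {"api": "move_arm", "payload": {
  "increments": [1,0,0,0,0,0,2,0,0,0,0,0,3,0,0,0,0,0,4,0,0,0,0,0,5,0,0,0,0,0]
}}

```text
time: 5.67
ee_pos: [533.6, -52.0, 43.3]
tool_rot: [-179.9, -0.1, -4.0]
wrist_force: [-4.4, -1.1, 1.7]
width: 88.0
```

```bash
cat >> m.py <<'E'
def tinfit():
    for c in("top","side"):
        f=cam(c);P=pts(f);s=(P[:,:2]-O)@n;t=(P[:,:2]-O)@u
        m=np.zeros(len(P),bool); r,cc=np.nonzero(f["depth"]>0)
        col=f["image"][r,cc].astype(int)
        org=(col[:,0]>150)&(col[:,0]-col[:,2]>90)&(P[:,2]>85)&(P[:,2]<104)&(s>-70)&(s<40)&(t>-250)&(t<160)
        wht=(col.min(1)>105)&(P[:,2]>76)&(P[:,2]<104)&(s>-80)&(s<40)&(t>-260)&(t<170)
        k=org|wht
        print(c,"n",org.sum(),wht.sum(),"band t",np.percentile(t[org],[3,97]).round(1),"s",np.median(s[org]).round(1),"all t",np.percentile(t[k],[1,99]).round(1), "s",np.percentile(s[k],[2,98]).round(1))
        top=k&(P[:,2]>94)
        if top.sum()>20:
            a=np.polyfit(t[top],s[top],1); print("  ridge s",s[top].mean().round(1),"ang",np.degrees(np.arctan(a[0])).round(1))
    return f
E
python3 -c "
from m import *
go(-59,-84,42)
f=tinfit(); save(f,'side3.png',(130,300,180,350))
"
```

```text
t 5.67 now shaker -64.1 -84.2 43.3 rot [-1.7994e+02 -8.0000e-02 -4.0200e+00] F [-4.4 -1.1  1.7]
delta [ 5.1 -0.2  1.3] 5.0 turn [-0.06 -0.08 -0.01]
top n 234 417 band t [-122.   -76.5] s 14.0 all t [-153.3  -28.7] s [-9.9 37.9]
  ridge s 7.2 ang 9.1
side n 256 462 band t [-121.9  -73.7] s -1.6 all t [-152.6  -21.2] s [-29.5  36.5]
  ridge s -1.1 ang 2.3
```

View pics/side3.png

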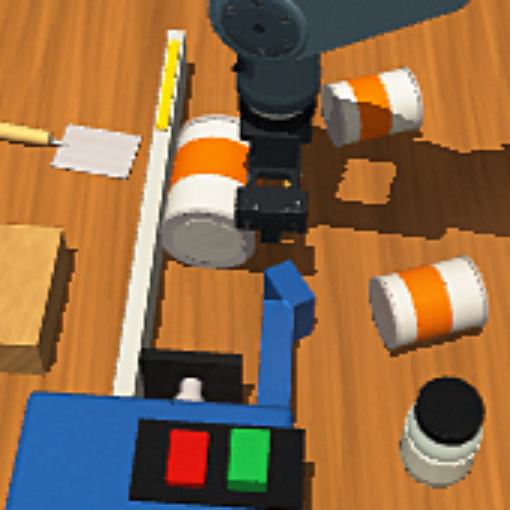

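The tin is against or very near the fence, with its far end still slightly off. The push force is about 4 N, so I'll keep creeping until both ends seat.

>>> {"api": "move_arm", "payload": {
  "increments": [0.7,0,0,0,0,0,1.4,0,0,0,0,0,2.1,0,0,0,0,0,2.8,0,0,0,0,0,3.5,0,0,0,0,0]
}}

```text
time: 6.18
ee_pos: [537.3, -52.3, 43.3]
tool_rot: [-179.9, -0.1, -4.0]
wrist_force: [-5.4, -1.5, 1.8]
width: 87.9
```

>>> {"api": "move_arm", "payload": {
  "increments": [0.5,0,0,0,0,0,1,0,0,0,0,0,1.5,0,0,0,0,0,2,0,0,0,0,0]
}}

```text
time: 6.52
ee_pos: [538.6, -52.4, 43.3]
tool_rot: [-179.9, 0.0, -4.0]
wrist_force: [-8.6, -2.0, 6.8]
width: 88.0
```

```bash
python3 -c "
from m import *
go(-59,-84,42)"
```

```text
t 6.52 now shaker -59.1 -84.2 43.3 rot [-1.7994e+02  1.0000e-02 -4.0100e+00] F [-8.6 -2.   6.8]
delta [ 0.1 -0.2  1.3] 1.0 turn [-0.06  0.01  0.  ]
```

The force is rising at the expected position (-59.1), so the tin is seated. I'll hold briefly, then ease off.

>>> {"api": "move_arm", "payload": {
  "increments": [0,0,0,0,0,0,0,0,0,0,0,0,0,0,0,0,0,0]
}}

```text
time: 6.77
ee_pos: [538.5, -52.3, 43.3]
tool_rot: [-179.9, 0.0, -4.0]
wrist_force: [-5.0, -1.1, 2.7]
width: 88.0
```

>>> {"api": "move_arm", "payload": {
  "increments": [-1,0,0,0,0,0,-3,0,0,0,0,0,-6,0,0,0,0,0,-12,0,0,0,0,0,-20,0,0,0,0,0]
}}

```text
time: 7.18
ee_pos: [518.6, -50.9, 43.4]
tool_rot: [-179.9, -0.0, -4.0]
wrist_force: [0.1, 0.8, 0.6]
width: 88.2
```

>>> {"api": "move_arm", "payload": {
  "increments": [-10,0,-10,0,0,0,-25,0,-20,0,0,0,-50,10,-40,0,0,0,-60,30,-70,0,0,0,-60,60,-90,0,0,0]
}}

```text
time: 7.6
ee_pos: [451.6, -104.7, 134.0]
tool_rot: [-179.9, 0.1, -3.8]
wrist_force: [1.5, -0.7, 0.0]
width: 88.0
```

```bash
python3 -c "
from m import *
go(0,-175,160,86)
f=tinfit(); save(f,'side4.png',(130,300,180,350))
"
```

```text
t 7.6 now shaker -142.2 -142.5 134.0 rot [-1.7986e+02  7.0000e-02 -3.8300e+00] F [ 1.5 -0.7  0. ]
delta [142.   32.9 -26.3] 148.0 turn [-1.700e-01 -5.000e-02 -8.983e+01]
top n 479 975 band t [-121.1  -74.7] s -1.5 all t [-152.6  -24.7] s [-38.   37.1]
  ridge s 0.4 ang -0.2
side n 263 542 band t [-120.3  -73.8] s 0.6 all t [-151.6  -20.7] s [-35.6  37.5]
  ridge s 0.9 ang -0.5
```

View pics/side4.png

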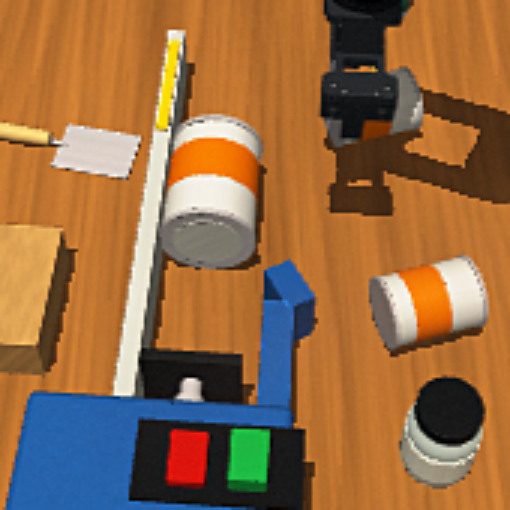

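The tin lies flush along the fence (axis x≈0, angle <0.5°, y≈-88) and stays there with the gripper away. Next I'll go behind its end with the tool turned 90°.

>>> {"api": "move_arm", "payload": {
  "increments": [0,10,-12,0,0,-7,0,30,-26,0,0,-14,0,50,-26,0,0,-21,25,60,-26,0,0,-28,50,60,-26,0,0,-35],
  "fingers": 30
}}

```text
time: 8.12
ee_pos: [501.3, -175.3, 163.5]
tool_rot: [179.5, -0.3, 31.0]
wrist_force: [1.1, 0.0, 0.2]
width: 56.5
```

```bash
python3 -c "
from m import *
go(0,-190,150,86)
"
```

```text
t 8.12 now shaker -87.7 -209.4 163.5 rot [179.53  -0.27  31.04] F [1.1 0.  0.2]
delta [82.9 34.4 14.2] 91.0 turn [ 5.600e-01 -3.000e-02 -5.496e+01]
```

>>> {"api": "move_arm", "payload": {
  "increments": [17,7,0,0,0,-7,34,14,0,0,0,-14,50,20,3,0,0,-21,66,27,8,0,0,-28,83,34,13,0,0,-35]
}}

```text
time: 8.53
ee_pos: [590.3, -160.6, 150.0]
tool_rot: [179.5, 0.0, 66.4]
wrist_force: [0.5, -0.1, 0.5]
width: 30.5
```

>>> {"api": "move_arm", "payload": {
  "increments": [0,0,0,0,0,-7,0,0,0,0,0,-14,0,0,0,0,0,-20,0,0,0,0,0,-20,0,0,0,0,0,-20]
}}

```text
time: 8.95
ee_pos: [589.8, -159.9, 149.1]
tool_rot: [179.6, 0.1, 86.2]
wrist_force: [0.6, 0.0, 0.0]
width: 30.1
```

```bash
python3 -c "
from m import *
go(0,-185,43,86)
"
```

```text
t 8.95 now shaker -0.5 -187.9 149.1 rot [1.7963e+02 1.5000e-01 8.6210e+01] F [0.6 0.  0. ]
delta [  3.2  -0.2 106.1] 106.0 turn [0.37 0.15 0.21]
```

>>> {"api": "move_arm", "payload": {
  "increments": [-8,0,25,0,0,0.2,-10,0,55,0,0,0.2,-10,0,85,0,0,0.2,-10,0,106,0,0,0.2,-10,0,106,0.3,0.1,0.2]
}}

```text
time: 9.37
ee_pos: [585.8, -168.2, 37.8]
tool_rot: [-179.6, -0.2, 85.8]
wrist_force: [-1.5, -0.3, -1.6]
width: 30.2
```

```bash
python3 -c "
from m import *
go(0,19,43,86)
f=cam('side'); save(f,'side5.png',(130,300,180,350))
"
```

```text
t 9.37 now shaker -3.9 -196.4 37.8 rot [-1.7957e+02 -1.7000e-01  8.5810e+01] F [-1.5 -0.3 -1.6]
delta [215.5   3.2  -4.6] 216.0 turn [-0.43 -0.17 -0.19]
```

View pics/side5.png

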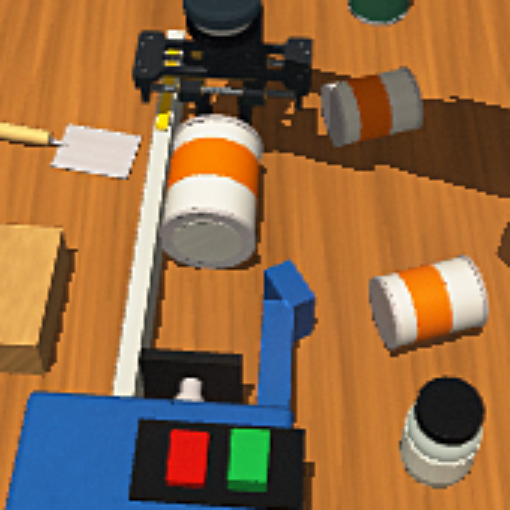

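The fingers are behind the tin's far end at about (215,100), and the tin is still flush. I'll correct the height and approach.

>>> {"api": "move_arm", "payload": {
  "increments": [3,2,-5,0,0,0,8,3,-5,-0.3,0,-0.2,13,3,-5,-0.4,-0.1,-0.2,17,3,-5,-0.4,-0.1,-0.2,21,3,-5,-0.4,-0.1,-0.2]
}}

```text
time: 9.83
ee_pos: [592.8, -147.8, 46.8]
tool_rot: [179.8, 0.0, 86.1]
wrist_force: [-0.6, -0.1, -0.4]
width: 30.0
```

```bash
python3 -c "
from m import *
go(0,19,43,86)"
```

```text
t 9.83 now shaker 1.6 -175.6 46.8 rot [1.7976e+02 4.0000e-02 8.6070e+01] F [-0.6 -0.1 -0.4]
delta [194.6  -1.4   3.6] 195.0 turn [0.24 0.04 0.07]
```

>>> {"api": "move_arm", "payload": {
  "increments": [3,-1,2,0,0,0,6,-1,2,0,0,0,9,-1,2,0.2,0,0,12,-1,2,0.2,0,0,15,-1,2,0.2,0,0]
}}

```text
time: 10.25
ee_pos: [593.0, -133.4, 44.9]
tool_rot: [179.9, 0.1, 86.1]
wrist_force: [-0.0, -4.3, -0.3]
width: 30.3
```

>>> {"api": "move_arm", "payload": {
  "increments": [3,0,0,0,0,0,6,0,0,0,0,0,9,0,0,0,0,0,12,0,0,0,0,0,15,0,0,0,0,0]
}}

```text
time: 10.67
ee_pos: [594.1, -118.5, 44.9]
tool_rot: [179.9, 0.1, 86.1]
wrist_force: [-1.3, -5.9, 0.8]
width: 30.3
```

>>> {"api": "move_arm", "payload": {
  "increments": [4,0,0,0,0,0,8,0,0,0,0,0,12,0,0,0,0,0,16,0,0,0,0,0,20,0,0,0,0,0]
}}

```text
time: 11.08
ee_pos: [595.5, -98.2, 44.9]
tool_rot: [179.9, 0.1, 86.1]
wrist_force: [-1.4, -4.0, -0.0]
width: 30.0
```

```bash
python3 -c "
from m import *
go(0,19,43,86)
f=tinfit(); save(f,'side6.png',(130,300,180,350))
go(0,19,43,86)"
```

```text
t 11.08 now shaker 0.8 -125.9 44.9 rot [1.7993e+02 1.4000e-01 8.6060e+01] F [-1.4 -4.  -0. ]
delta [144.9  -0.6   1.5] 145.0 turn [0.07 0.14 0.06]
top n 123 610 band t [-84.7 -37.8] s -13.9 all t [-89.8  13.2] s [-38.3  37.8]
  ridge s -0.9 ang 8.5
side n 284 502 band t [-83.4 -34.9] s 1.4 all t [-101.9   18.4] s [-35.9  36.6]
  ridge s 1.5 ang 0.0
t 11.18 now shaker 0.8 -125.1 44.8 rot [1.7994e+02 9.0000e-02 8.6090e+01] F [ 0.1 -0.1 -0.1]
delta [144.1  -0.5   1.6] 144.0 turn [0.06 0.08 0.09]
```

View pics/side6.png

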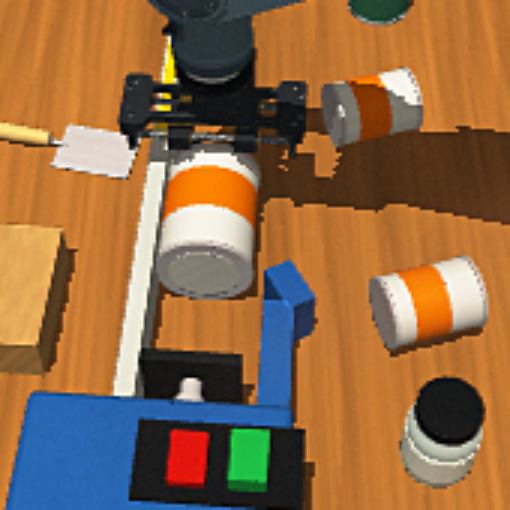

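The tin is sliding straight along the fence (skew ≈0°), at about (210,225), with 4 to 6 N of push. I'll continue.

>>> {"api": "move_arm", "payload": {
  "increments": [4,0,0,0,0,0,8,0,0,0,0,0,12,0,0,0,0,0,16,0,0,0,0,0,20,0,0,0,0,0]
}}

```text
time: 11.6
ee_pos: [596.9, -77.2, 44.8]
tool_rot: [179.9, 0.1, 86.1]
wrist_force: [0.1, -4.8, -0.9]
width: 30.2
```

>>> {"api": "move_arm", "payload": {
  "increments": [4,0,0,0,0,0,8,0,0,0,0,0,12,0,0,0,0,0,16,0,0,0,0,0,20,0,0,0,0,0]
}}

```text
time: 12.02
ee_pos: [598.4, -56.8, 44.9]
tool_rot: [179.9, 0.1, 86.1]
wrist_force: [-0.7, -4.2, 0.9]
width: 29.7
```

>>> {"api": "move_arm", "payload": {
  "increments": [4,0,0,0,0,0,8,0,0,0,0,0,12,0,0,0,0,0,16,0,0,0,0,0,20,0,0,0,0,0]
}}

```text
time: 12.43
ee_pos: [599.8, -36.5, 44.8]
tool_rot: [179.9, 0.1, 86.1]
wrist_force: [0.6, -5.2, 1.2]
width: 29.8
```

>>> {"api": "move_arm", "payload": {
  "increments": [4,0,0,0,0,0,8,0,0,0,0,0,12,0,0,0,0,0,16,0,0,0,0,0,20,0,0,0,0,0]
}}

```text
time: 12.85
ee_pos: [601.1, -16.2, 44.8]
tool_rot: [179.9, 0.1, 86.1]
wrist_force: [0.5, -3.9, 1.2]
width: 29.8
```

```bash
python3 -c "
from m import *
go(0,19,43,86)
f=tinfit(); save(f,'side7.png',(130,300,180,350))
go(0,19,43,86)"
```

```text
t 12.85 now shaker 0.8 -43.7 44.8 rot [1.7992e+02 1.0000e-01 8.6090e+01] F [ 0.5 -3.9  1.2]
delta [62.7 -0.6  1.7] 63.0 turn [0.08 0.1  0.09]
top n 63 366 band t [-0.9 28.3] s -26.0 all t [ 1.3 96.2] s [-37.1  38. ]
  ridge s 0.0 ang 13.5
side n 330 573 band t [-0.5 46.8] s 0.3 all t [-19.3  99.9] s [-35.6  37. ]
  ridge s 2.1 ang -0.0
t 12.95 now shaker 0.7 -43.0 44.7 rot [1.7993e+02 5.0000e-02 8.6120e+01] F [-1.   0.   0.2]
delta [62.  -0.5  1.7] 62.0 turn [0.07 0.05 0.12]
```

View pics/side7.png

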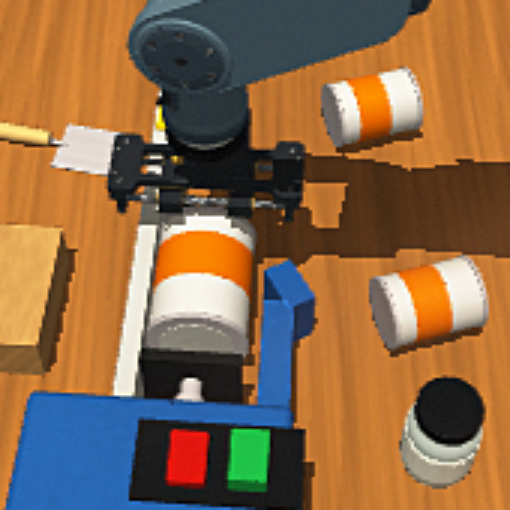

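The tin is entering the lane cleanly, with its leading end at about (200,340) and the plate roughly 30 mm ahead. I'll slow down now.

>>> {"api": "move_arm", "payload": {
  "increments": [3,0,0,0,0,0,6,0,0,0,0,0,9,0,0,0,0,0,12,0,0,0,0,0,15,0,0,0,0,0]
}}

```text
time: 13.37
ee_pos: [602.1, -0.5, 44.8]
tool_rot: [179.9, 0.1, 86.1]
wrist_force: [-0.1, -5.3, 1.5]
width: 30.1
```

>>> {"api": "move_arm", "payload": {
  "increments": [2,0,0,0,0,0,4,0,0,0,0,0,6,0,0,0,0,0,8,0,0,0,0,0,10,0,0,0,0,0]
}}

```text
time: 13.78
ee_pos: [602.8, 9.5, 44.8]
tool_rot: [179.9, 0.1, 86.1]
wrist_force: [-0.2, -5.5, 0.8]
width: 29.9
```

>>> {"api": "move_arm", "payload": {
  "increments": [2,0,0,0,0,0,4,0,0,0,0,0,6,0,0,0,0,0,8,0,0,0,0,0,10,0,0,0,0,0]
}}

```text
time: 14.2
ee_pos: [603.4, 18.5, 44.8]
tool_rot: [179.9, 0.2, 86.1]
wrist_force: [-1.8, -9.1, 1.8]
width: 30.4
```

>>> {"api": "move_arm", "payload": {
  "increments": [2,0,0,0,0,0,4,0,0,0,0,0,6,0,0,0,0,0,8,0,0,0,0,0,10,0,0,0,0,0]
}}

```text
time: 14.62
ee_pos: [603.9, 27.4, 44.8]
tool_rot: [180.0, 0.2, 86.1]
wrist_force: [-2.0, -9.6, 1.8]
width: 29.6
```

```bash
python3 -c "
from m import *
go(0,19,43,86)"
```

```text
t 14.62 now shaker 0.5 -0.1 44.8 rot [179.97   0.25  86.07] F [-2.  -9.6  1.8]
delta [19.1 -0.4  1.7] 19.0 turn [0.03 0.25 0.07]
```

>>> {"api": "move_arm", "payload": {
  "increments": [2,0,0,0,0,0,4,0,0,0,0,0,6,0,0,0,0,0,8,0,0,0,0,0,10,0,0,0,0,0]
}}

```text
time: 15.03
ee_pos: [604.5, 36.2, 44.8]
tool_rot: [180.0, 0.3, 86.0]
wrist_force: [-1.2, -10.0, 1.7]
width: 29.8
```

>>> {"api": "move_arm", "payload": {
  "increments": [1,0,0,0,0,0,2,0,0,0,0,0,3,0,0,0,0,0,4,0,0,0,0,0,5,0,0,0,0,0]
}}

```text
time: 15.45
ee_pos: [604.7, 40.2, 44.8]
tool_rot: [-180.0, 0.4, 86.0]
wrist_force: [-1.3, -9.2, 2.4]
width: 30.2
```

```bash
python3 -c "
from m import *
go(0,19,43,86)"
```

```text
t 15.45 now shaker 0.4 12.7 44.8 rot [-179.99    0.43   86.03] F [-1.3 -9.2  2.4]
delta [ 6.3 -0.4  1.8] 7.0 turn [-0.01  0.43  0.03]
```

>>> {"api": "move_arm", "payload": {
  "increments": [1,0,0,0,0,0,2,0,0,0,0,0,3,0,0,0,0,0,4,0,0,0,0,0]
}}

```text
time: 15.78
ee_pos: [604.9, 43.1, 44.8]
tool_rot: [-180.0, 0.5, 86.0]
wrist_force: [-1.2, -9.2, 1.7]
width: 29.8
```

>>> {"api": "move_arm", "payload": {
  "increments": [1,0,0,0,0,0,1.8,0,0,0,0,0,2.5,0,0,0,0,0]
}}

```text
time: 16.03
ee_pos: [604.9, 44.0, 44.9]
tool_rot: [-179.9, 0.7, 86.0]
wrist_force: [-2.4, -14.8, 2.2]
width: 29.7
```

```bash
python3 -c "
from m import *
go(0,19,43,86)"
```

```text
t 16.03 now shaker 0.3 16.5 44.9 rot [-179.95    0.65   86.01] F [ -2.4 -14.8   2.2]
delta [ 2.5 -0.3  1.8] 3.0 turn [-0.05  0.65  0.01]
```

>>> {"api": "move_arm", "payload": {
  "increments": [1.5,0,0,0,0,0,2,0,0,0,0,0,2.5,0,0,0,0,0]
}}

```text
time: 16.28
ee_pos: [604.9, 43.8, 44.9]
tool_rot: [-179.9, 0.9, 86.0]
wrist_force: [-3.3, -17.4, 3.2]
width: 29.9
```

```bash
python3 -c "
from m import *
go(0,19,43,86)
f=tinfit(); save(f,'side8.png',(170,340,180,350))
go(0,19,43,86)"
```

```text
t 16.28 now shaker 0.3 16.4 44.9 rot [-179.92    0.87   86.  ] F [ -3.3 -17.4   3.2]
delta [ 2.6 -0.3  1.9] 3.0 turn [-0.08  0.87  0.  ]
top n 56 116 band t [ 66.3 101.6] s -29.2 all t [ 66.5 160.6] s [-34.6  39.1]
  ridge s 1.0 ang 21.0
side n 362 575 band t [ 59.5 106.6] s 0.1 all t [ 40.7 157.1] s [-35.7  36.4]
  ridge s 0.9 ang 0.7
t 16.38 now shaker 0.4 16.4 44.9 rot [-179.92    0.86   85.99] F [ -3.8 -16.2   2.7]
delta [ 2.6 -0.4  1.9] 3.0 turn [-0.08  0.86 -0.01]
```

View pics/side8.png

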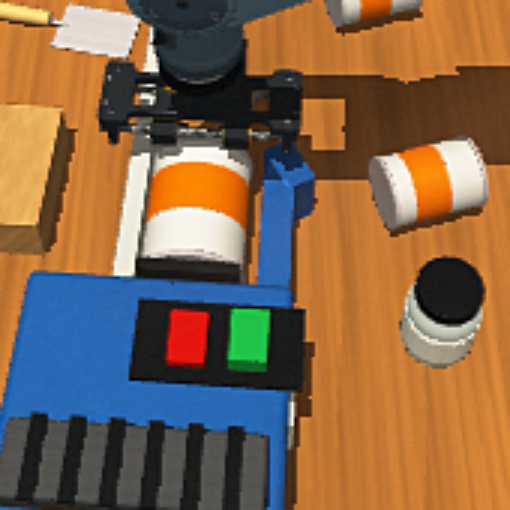

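The plate sits against the housing. Force rose from 9 to 17 N with no further travel (tip stays at y=16.4), and the tin's end reads about 157 against an expected 158. One slightly firmer push, well below 60 N, will confirm the stop is solid.

>>> {"api": "move_arm", "payload": {
  "increments": [3,0,0,0,0,0,4,0,0,0,0,0,5,0,0,0,0,0,5,0,0,0,0,0,5,0,0,0,0,0]
}}

```text
time: 16.8
ee_pos: [605.0, 43.7, 45.1]
tool_rot: [-179.9, 1.3, 86.0]
wrist_force: [-4.5, -25.2, 4.4]
width: 30.0
```

```bash
python3 -c "
from m import *
go(0,19,43,86)
f=cam('side');P=pts(f);s=(P[:,:2]-O)@n;t=(P[:,:2]-O)@u
k=(abs(s)<40)&(t>140)&(t<188)&(P[:,2]>80)&(P[:,2]<96)
r,c=np.nonzero(f['depth']>0); col=f['image'][r,c].astype(int).max(1)
k&=col<70
print(k.sum(),np.percentile(t[k],[2,10,50,90,98]))"
```

```text
t 16.8 now shaker 0.4 16.3 45.1 rot [-179.86    1.26   85.97] F [ -4.5 -25.2   4.4]
delta [ 2.8 -0.4  2. ] 3.0 turn [-0.14  1.26 -0.03]
174 [158.91491966 160.93022038 168.06933154 170.42879323 171.24818068]
```

It is solid: 25 N with no movement, and the plate spans y≈159–171, so it is home. I'll back off gently.

>>> {"api": "move_arm", "payload": {
  "increments": [-1,0,0,0,0,0,-4,0,0,0,-1,0,-10,0,0,0,-1.2,0,-22,0,0,0,-1.2,0,-40,0,0,0,-1.2,0]
}}

```text
time: 17.27
ee_pos: [601.8, 5.0, 45.6]
tool_rot: [-179.8, 2.4, 86.1]
wrist_force: [-0.1, -0.5, -0.7]
width: 30.2
```

>>> {"api": "move_arm", "payload": {
  "increments": [-20,0,-25,0,0,0,-25,0,-65,0,0,0,-25,0,-105,0,0,0,-25,0,-145,0,0,0,-25,0,-165,0,0,0],
  "fingers": 0
}}

```text
time: 17.68
ee_pos: [603.1, -13.4, 217.2]
tool_rot: [179.8, 2.4, 86.1]
wrist_force: [-0.0, -0.2, 0.6]
width: 0.9
```

```bash
python3 -c "
from m import *
go(-60,250,200,86)
f=tinfit(); save(f,'side9.png',(170,340,180,350))
for c in('top','side'):
    f=cam(c)
    for T in('key_green_top','key_red_top'):
        o=manip.silhouettes(T,c)
        if o:
            q=pts(f,o[0]['mask']); q=q[q[:,2]>133]; d=q[:,:2]-O; print(c,T,np.percentile(d@n,[2,98]).mean().round(1),np.percentile(d@u,[2,98]).mean().round(1),np.median(q[:,2]))
"
```

```text
t 17.68 now shaker 2.5 -40.8 217.2 rot [179.78   2.42  86.14] F [-0.  -0.2  0.6]
delta [291.5 -61.7   4.7] 298.0 turn [0.23 2.42 0.15]
top n 69 531 band t [59.2 74.9] s -18.9 all t [ 28.  159.1] s [-39.5  36.7]
  ridge s -4.7 ang 7.7
side n 359 685 band t [ 59.5 106.7] s 0.5 all t [ 29.4 157.3] s [-36.4  36.5]
  ridge s 1.1 ang 0.3
top key_green_top -59.4 247.9 146.40441015898705
top key_red_top -9.1 247.9 137.05877955304732
side key_green_top -58.0 251.6 145.44701477945029Traceback (most recent call last):
  File "<string>", line 10, in <module>
    q=pts(f,o[0]['mask']); q=q[q[:,2]>133]; d=q[:,:2]-O; print(c,T,np.percentile(d@n,[2,98]).mean().round(1),np.percentile(d@u,[2,98]).mean().round(1),np.median(q[:,2]))
                                                                   ~~~~~~~~~~~~~^^^^^^^^^^^^
    return _quantile_unchecked(
        a, q, axis, out, overwrite_input, method, keepdims, weights)
    return _ureduce(a,
                    func=_quantile_ureduce_func,
    ...<5 lines>...
                    overwrite_input=overwrite_input,
                    method=method)
    r = func(a, **kwargs)
    result = _quantile(arr,
                       quantiles=q,
    ...<2 lines>...
                       out=out,
                       weights=wgt)
    slices_having_nans = np.isnan(arr[-1, ...])
                                  ~~~^^^^^^^^^
IndexError: index -1 is out of bounds for axis 0 with size 0
```

View pics/side9.png

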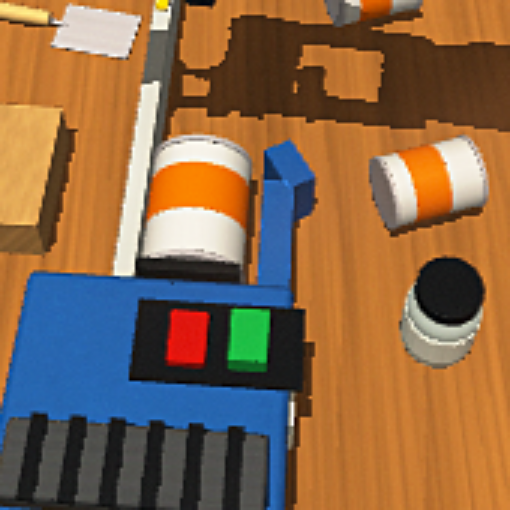

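The tin stands home and free: ends at y≈28 to 158, centre ≈93, flush. The keys are at (-59,250), green up at z 146, and (-9,250), red down at z 137. Next I'll move the shut fingers over the green key.

>>> {"api": "move_arm", "payload": {
  "increments": [38,-8,0,0,1,0,76,-16,0,0,2.4,0,114,-24,0,0,2.4,0,152,-32,0,0,2.4,0,190,-40,0,0.2,2.4,0.1]
}}

```text
time: 18.5
ee_pos: [571.5, 180.6, 200.0]
tool_rot: [-179.3, -0.0, 86.0]
wrist_force: [1.4, 0.9, 0.4]
width: 1.0
```

```bash
python3 -c "
from m import *
go(-60,250,180,86)"
```

```text
t 18.5 now shaker -42.6 150.5 200.0 rot [-1.7926e+02 -1.0000e-02  8.5990e+01] F [1.4 0.9 0.4]
delta [ 99.5 -17.2  20.2] 103.0 turn [-0.74 -0.01 -0.01]
```

>>> {"api": "move_arm", "payload": {
  "increments": [25,-4,0,-0.3,0,0,50,-8,4,-0.7,0,0,75,-13,10,-0.7,0,0,99,-17,18,-0.7,0,0,99,-17,20,-0.7,0,0]
}}

```text
time: 18.92
ee_pos: [558.8, 284.2, 177.3]
tool_rot: [-179.7, -0.0, 86.2]
wrist_force: [0.3, -0.8, -0.1]
width: -0.1
```

>>> {"api": "move_arm", "payload": {
  "increments": [0,0,0,0,0,0,0,0,0,0,0,0]
}}

```text
time: 19.08
ee_pos: [557.7, 283.9, 175.5]
tool_rot: [-179.5, 0.1, 86.2]
wrist_force: [-0.6, 0.1, -0.6]
width: 0.2
```

```bash
python3 -c "
from m import *
go(-60,250,136,86)
f=cam('top'); save(f,'top10.png',(130,250,60,220))
f=cam('side'); save(f,'side10.png',(200,370,150,320))"
```

```text
t 19.08 now shaker -63.6 252.6 175.5 rot [-1.7954e+02  5.0000e-02  8.6250e+01] F [-0.6  0.1 -0.6]
delta [-2.6  3.9 39.5] 40.0 turn [-0.46  0.05  0.25]
```

View pics/side10.png

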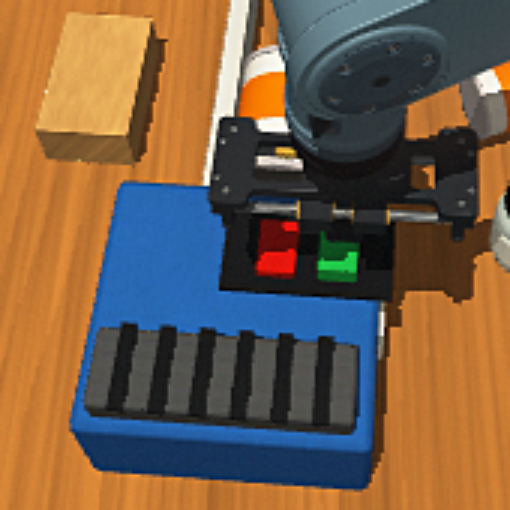

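The shut fingers hang over the green key at about (335,240). I'll centre them and press.

>>> {"api": "move_arm", "payload": {
  "increments": [-1,2,6,0,0,0,-2,4,12,0,0,0,-2,4,18,0,0,0,-2,4,23,0,0,0,-2,4,26,0,0,0]
}}

```text
time: 19.6
ee_pos: [562.2, 280.4, 149.6]
tool_rot: [-179.6, 0.0, 86.1]
wrist_force: [0.1, -0.7, 1.3]
width: 0.3
```

>>> {"api": "move_arm", "payload": {
  "increments": [0,0,2,0,0,0,0,0,4,0,0,0,0,0,6,0,0,0,0,0,8,0,0,0,0,0,10,0,0,0]
}}

```text
time: 20.02
ee_pos: [562.1, 280.3, 139.9]
tool_rot: [-179.6, 0.1, 86.1]
wrist_force: [-2.1, -2.4, 4.3]
width: 0.7
```

```bash
python3 -c "
from m import *
go(-60,250,136,86)"
```

```text
t 20.02 now shaker -58.9 249.3 139.9 rot [-1.796e+02  6.000e-02  8.612e+01] F [-2.1 -2.4  4.3]
delta [ 0.7 -1.   3.9] 4.0 turn [-0.4   0.06  0.12]
```

>>> {"api": "move_arm", "payload": {
  "increments": [0,0,1.5,0,0,0,0,0,3,0,0,0,0,0,4,0,0,0,0,0,4.5,0,0,0,0,0,5,0,0,0]
}}

```text
time: 20.43
ee_pos: [562.2, 280.4, 136.4]
tool_rot: [-179.6, 0.1, 86.1]
wrist_force: [-7.6, -3.9, 15.6]
width: 0.3
```

```bash
python3 -c "
from m import *
go(-60,250,136,86)"
```

```text
t 20.43 now shaker -58.8 249.4 136.4 rot [-1.7962e+02  7.0000e-02  8.6140e+01] F [-7.6 -3.9 15.6]
delta [ 0.6 -1.2  0.4] 1.0 turn [-0.38  0.07  0.14]
```

The tip stops at z 136.4 with 16 N, so the key is fully down. I'll hold for two rows, then raise.

>>> {"api": "move_arm", "payload": {
  "increments": [0,0,0.5,0,0,0,0,0,0.5,0,0,0,0,0,-5,0,0,0,0,0,-20,0,0,0,0,0,-50,0,0,0]
}}

```text
time: 20.85
ee_pos: [560.1, 279.8, 182.5]
tool_rot: [-179.2, 0.2, 86.1]
wrist_force: [0.3, 0.5, -0.0]
width: 0.4
```

>>> {"api": "move_arm", "payload": {
  "increments": [-20,0,-30,0,0,0,-55,-10,-40,0,0,0,-90,-25,-40,0,0,0,-130,-35,-40,0,0,0,-170,-45,-40,0,0,0]
}}

```text
time: 21.27
ee_pos: [503.7, 112.4, 223.8]
tool_rot: [-179.3, 0.2, 86.2]
wrist_force: [1.2, -0.7, 1.0]
width: 0.7
```

>>> {"api": "move_arm", "payload": {
  "increments": [-35,0,0,0,0,0,-70,0,0,0,0,0,-100,-20,0,0,0,0,-130,-40,0,0,0,0,-130,-40,0,0,0,0]
}}

```text
time: 21.68
ee_pos: [452.7, -18.2, 224.2]
tool_rot: [-179.2, 0.3, 86.0]
wrist_force: [0.5, -0.3, -0.4]
width: 0.7
```

```bash
python3 -c "
from m import *
go(-60,0,230,86)
f=tinfit(); save(f,'side11.png',(170,340,180,350))
for c in('top','side'):
    f=cam(c)
    for T in('key_green_top','key_red_top','jar','carton','small_tin','scraper'):
        for o in manip.silhouettes(T,c)[:1]:
            q=pts(f,o['mask']); print(c,T,np.median(q,0).round(0))
save(cam('top'),'top11.png')
"
```

```text
t 21.68 now shaker -147.2 -56.1 224.2 rot [-179.19    0.25   85.99] F [ 0.5 -0.3 -0.4]
delta [56.1 87.1 -7.3] 104.0 turn [-0.81  0.25 -0.02]
top n 479 984 band t [ 59.4 105.8] s -0.6 all t [ 27.6 156.9] s [-37.6  36.9]
  ridge s -0.0 ang -0.8
side n 363 687 band t [ 59.2 106.6] s 0.6 all t [ 29.5 157.1] s [-35.8  36.7]
  ridge s 1.0 ang 0.2
top key_green_top [561. 280. 136.]
top key_red_top [611. 273. 147.]
top jar [390. 206.  99.]
top carton [794.  57.  61.]
top small_tin [ 393. -398.   87.]
top scraper [ 748. -167.    5.]
side key_green_top [565. 284. 135.]
side key_red_top [613. 283. 145.]
side jar [393. 233.  86.]
side carton [797.  78.  59.]
side small_tin [608. 124.  93.]
side scraper [ 749. -165.    4.]
```

View pics/side11.png

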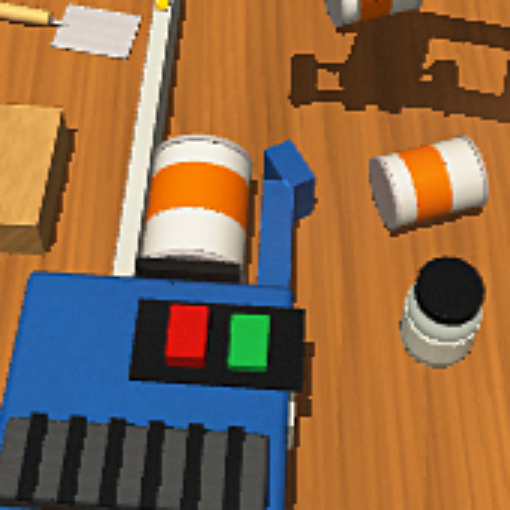

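View pics/top11.png

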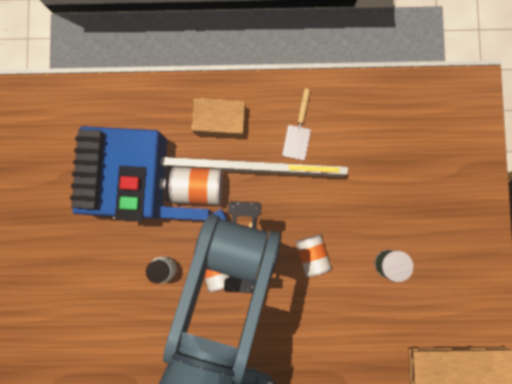

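The pictures show the tin home in the cradle (top view (185,195)), the green key down (z 136), the red key up (z≈146), the bystanders where they were and the arm clear.

```bash
python3 -c "
from workcell import manip
print(manip.job_done())"
```

```text
the job is handed in; nothing more can be done
None
```

The shaker is loaded, the green key is down and the red key is up. I handed the job in at about 22 s of the 67 s allowed; no verdict was reported.

- **Rolling:** I rolled the largest tin up to the fence with the open fingers, pushing with no more than about 11 N. With the gripper away it lay flush, at x≈0 and y≈-88 mm, less than 0.5° off the fence line.
- **Sliding:** I slid it endways into the cradle until the end plate hit its stop. A last push of about 25 N moved nothing further. The plate measured at y≈159 mm, against 158 for fully home.
- **Pressing:** I pressed the green key until it stopped at z 136.4 with about 16 N.

**Last checks, with the arm clear:**
- The tin's ends were at y≈28 and 157 mm, its centre near 93 and its axis at x≈0–1 mm. It was within 1° of the fence.
- The green key top was at about 136 mm and the red at about 146 mm.
- In the top view every bystander was within about 2 mm of where it started.

**Checks that failed or disagreed:**
- One side-camera search for the small tin picked up the paint tin in the cradle instead; the top view showed the small tin in place.
- A side-camera red-key search before the press gave no usable points.
- Some top-view tin angles were skewed while the gripper covered part of the tin, so I used the side view for those.

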